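# Set the guarded trim knob of the lamp control box

### The arm

A 6-joint arm with a two-finger parallel gripper is mounted at the origin on a cart in front of the work surface, level with it; the furniture and walls round the work are solid. World frame = base frame: x ahead of the robot, y to its left, z up, the work surface at z = 0. Lengths are in mm, angles in degrees, forces in N, time in s.
With the tool pointing down it reaches from about 350 to 925 mm from the base axis. Payload 6.4 kg.
Tool frame: the origin (TCP) lies between the finger pads; the fingertips stand 8 mm ahead of it and the grasp point (between the pads) lies 11 mm behind it; z points along the fingers, y is the line along which they close (so a half turn about z gives the same grasp; the last joint's range is limited). The gripper opens to 85 mm and grips with 20 to 120 N. Pads are 22 mm wide; open, the fingers measure 114 mm over their backs; the gripper's body (76 mm by 85 mm) begins 54 mm behind the grasp point. The pads swing forward as they close: fully open they stand 13 mm farther back than shut.
Start: joints at [-79.819, 14.043, 89.255, -0, 76.702, -9.975], TCP at [223.987, -610.199, 211.19] pointing down, gripper open.
Joint ranges: [-179.41, 179.41], [-58.25, 129.5], [7.25, 145.43], [-54.29, 234.29], [11.92, 165.04], [-157.13, 157.13]. Speed limits (degrees/s): [147.25, 147.25, 180, 180, 180, 180].

### API

Orientations are given as a 3x3 rotation matrix whose columns are the frame's x, y, z axes.
In Python, from station import robot gives the robot as it stands.
- The arm moves only by the tool apply_moves, never from a script. Its arguments are lists of equal length, an entry for each row: "delta_pos": the shift along the tool's x, y, z in m, a list of three; "delta_rot": the turn, a rotation vector about the tool's x, y, z in rad, a list of three; "gripper": the closure in counts, from 0 (fully open) to 255 (shut). In form: {"delta_pos": [[dx, dy, dz], ...], "delta_rot": [[ax, ay, az], ...], "gripper": [gripper, ...]}. A call has 1 to 5 rows; each row is the pose to reach, as a shift and turn from the pose commanded when the call began, along the tool's axes at that moment; what a row does not reach only later rows make up. A row lasts 1/10 s, in which the tool goes at most 50 mm and 8.59 degrees, less where a joint would pass 70% of its speed; a pose out of reach is approached as far as the arm can. A call with a gripper value outside its range is refused whole. The fingers move at their own pace and stop on an object; "squeeze" is the grip in N (left out, the last holds). Time passes only in rows, so rows that repeat a pose let the fingers close. It gives the time, the measured TCP pose, the force, the opening and the grip force at its end, in the units of the state.
- robot.observe(): the state, without advancing time (a new reading comes with each control period).
- robot.snapshot(name): name is "scene" or "top"; returns a dict with "pixels" (384x512x3 uint8, blue, green, red), "fovy" (degrees; the focal length in pixels is half the picture's height over the tangent of half this angle, whatever the lens; pixels are square), "cx", "cy" (the principal point, pixels), "extrinsics" (4x4, takes a point from camera to world coordinates). Camera axes: x right, y up, looking along -z (the intrinsics and any distortion apply to the point x, -y, -z); pixel columns grow to the right and rows downward; lengths in mm; the calibration is good to about 2 mm. A picture is of the moment at which its call begins. There is no depth.
- robot.close_job(): hands the job in; it is judged then, once.
Trained networks look in a picture, given as the dict that the camera call returned (one of the last four; its "shot" number tells which), for a name from the list of things; names that differ only in an ending like _2 or _b are one class to them, and where a whole thing is asked for, a point or a joint stands for the part that bears it (a point fixed in the world has none). Each returns a list of dicts, best first, with "conf" (0 to 1); they miss things now and then, are a little off and sometimes report something else, mostly with a low value. They report only what shows in the picture. A call takes as long as a camera call.
- robot.find_in(picture, thing): "centre" ([x, y, z] in mm, in world coordinates, good to about 4 mm: the middle of the surface that is visible of it).
- robot.mark_of(picture, thing): "centre" ([x, y, z] in mm, in world coordinates, good to about 4 mm: a listed point, or the origin of a listed thing).
The state is a dict: "t": time; "joint_pos": joint angles; "joint_vel": joint speeds; "effort": joint torques, N m; "tcp_pos": TCP position; "ee_rot": TCP orientation; "force": force on the tool from outside, world axes, zero at the start; "wrist_torque": the same for the moment, N m; "gripper_width": opening from 0.0 (shut) to 1.0 (fully open); "finger_force": force on a finger pad.
Only numpy, scipy, OpenCV 4.12 (cv2) and the standard library are available. Lean on these libraries where they do the work, as an engineer would, in place of code of your own. Each camera call takes 0.05 s, during which the arm holds its last target. There are 200 camera calls.

### The job

Flip the hinged guard on the microscope lamp's control box fully open, so that it leans back and stays open by itself. Then turn the trim knob that was beneath it clockwise until its pointer stands at the long index line. Leave the guard open, and do not turn the other, unguarded knob.

Things in the scene. Friction and masses are not known exactly. Their poses are not given: they have to be found in the camera images.
- lamp_box: Low beige control box fixed to the worktop, 120 (x) by 200 (y) by 36 mm high, dark top panel. Origin: centre of its underside; x away from the robot at yaw 0, y left, z up; all coordinates here are in its frame, mm. At x 0, y +54 the trim knob under a grey hood (guard), on an aluminium boss 68 mm across, 12 high, with short ticks and one long index line on its -y side; at y -57 the plain knob.
- guard (a joint): Grey hood over the trim knob, 76 (x) by 80 (y) by 58 mm high, open below. Hinge line along x through y +96, z 36, at its left edge. 0 = closed; grows as its right edge rises and it swings over to the left, to a stop at 1.83 rad. Nearly free hinge: let go below about 0.6 rad it falls shut, beyond 1.1 rad it falls open and stays. Open, no part is above z 125.
- guard_tab (a point): Centre of the guard's handle: a round tab, a disc 22 mm across and 14 mm thick along x, on an 8 mm neck off the hood's right upper edge. Closed: at x 0, y -4, z 116 (100 mm right of and 80 above the hinge line); open at the stop: y +199, z 112. Pinched on its flat faces (fingers closing along x) it turns between the fingers as the guard swings, so an upright gripper can swing it.
- trim_knob (a joint): Angle of the guarded knob's pointer, clockwise seen from above: 0 = pointing to the box's +x, 1.57 rad = pointing to -y, exactly at the long index line. Starts between 0.2 and 0.75; turns lightly (0.03 N m), stays where it is left, and has no stop at the index line (range -0.3 to 2.6).
- trim_grip (a point): Grip point on the trim knob's axis, at x 0, y +54, z 74; it turns with the knob, its x along the bar towards the pointer. Black knob: round skirt 43 mm across, on it a bar grip 42 mm long, 14 mm wide, from z 53 to 83; the bar's slightly longer end with a white line on top is the pointer.
- plain_knob (a joint): The unguarded knob at the right of the panel (x 0, y -57), alike in shape but 12 mm lower, without boss or guard. Starts near 0.8 rad (clockwise from above, 0 = pointing to +x); to be left alone.

How it is judged:
By the outcome, as a careful person would: the job done as asked, in the order asked, and still so for the second after the job is handed in, with the robot touching nothing.
It also fails if it takes over 56 s, if anything falls off the work surface, if the arm or the gripper's body presses on something with over 40 N, if the wrist force passes 120 N, or if a joint passes its speed limit or range.

## Working session

There is one attempt and no reset: what is moved stays moved. The work goes in short steps, Python scripts to look and compute and a tool call to move; the robot and the scene stay as the last step left them, time stands still between calls to the robot, and variables do not carry over. Pictures are saved under pics/ and viewed, at most 10 in all, crops included, and the job is handed in when it is done.

Besides the shell and the picture viewer there is one more tool, called after ">>>" as a command line: name --argument value ..., lists and objects as JSON in quotes. apply_moves: Moves the arm, as the interface text tells. Its arguments: {"type":"object","properties":{"delta_pos":{"type":"array"},"delta_rot":{"type":"array"},"gripper":{"type":"array"},"squeeze":{"type":"number"}},"required":["delta_pos","delta_rot","gripper"]}

```bash
mkdir -p pics; ls; python3 - <<'E'
from station import robot
import cv2
s=robot.observe();print(s['t'],s['tcp_pos'],s['ee_rot'],s['gripper_width'])
for n in ("scene","top"):
    p=robot.snapshot(n);cv2.imwrite(f'pics/{n}0.png',p['pixels'])
    print(n,{k:v for k,v in p.items() if k!='pixels'})
    for th in("lamp_box","guard_tab","trim_grip","plain_knob"):
        print(th,[(d['conf'],d['centre']) for d in robot.mark_of(p,th)[:2]],[(d['conf'],d['centre']) for d in robot.find_in(p,th)[:2]])
E
```

```text
pics
0.0 [ 223.90712954 -609.55940351  210.0415236 ] [[ 9.38744995e-01  3.44612387e-01 -3.69011526e-04]
 [ 3.44612417e-01 -9.38742945e-01  1.99118806e-03]
 [ 3.39781103e-04 -1.99638378e-03 -9.99997949e-01]] 0.9989228318905807
scene {'fovy': 43.54662396544925, 'cx': 254.7604983703826, 'cy': 188.69004595183407, 'extrinsics': array([[-8.54380755e-01,  2.69643713e-01, -4.44213681e-01,
         1.75988214e+02],
       [-5.19333153e-01, -4.72796981e-01,  7.11868030e-01,
         6.64041711e+02],
       [-1.80721485e-02,  8.38901236e-01,  5.43983561e-01,
         5.64827381e+02],
       [ 0.00000000e+00,  0.00000000e+00,  0.00000000e+00,
         1.00000000e+00]]), 'shot': 1}
lamp_box [(0.72, [553.4, -102.8, 0.1])] [(0.95, [532.3, -32.4, 46.8])]
guard_tab [(0.91, [550.1, -105.8, 115.9])] [(0.87, [542.4, -23.6, 88.2])]
trim_grip [] []Traceback (most recent call last):
  File "<stdin>", line 8, in <module>
ValueError: it knows: guard_tab, lamp_box, trim_grip
```

```bash
python3 - <<'E'
from station import robot
import cv2,numpy as np
for n in ("top",):
    p=robot.snapshot(n);cv2.imwrite(f'pics/{n}0.png',p['pixels'])
    print(n,{k:v for k,v in p.items() if k!='pixels'})
    for th in("lamp_box","guard_tab"):
        print(th,[(d['conf'],d['centre']) for d in robot.mark_of(p,th)[:2]],[(d['conf'],d['centre']) for d in robot.find_in(p,th)[:2]])
a=cv2.imread('pics/scene0.png');b=cv2.imread('pics/top0.png')
cv2.imwrite('pics/both.png',cv2.resize(np.vstack([a,b]),None,fx=.78,fy=.78,interpolation=cv2.INTER_AREA))
E
```

```text
top {'fovy': 42.236797329012106, 'cx': 252.71462184991577, 'cy': 191.1545519350174, 'extrinsics': array([[-4.86132663e-02,  9.76561314e-01, -2.09677729e-01,
         3.31926206e+02],
       [-9.98815326e-01, -4.70744840e-02,  1.23263233e-02,
         9.31469906e+01],
       [ 2.16693957e-03,  2.10028552e-01,  9.77692852e-01,
         1.00259498e+03],
       [ 0.00000000e+00,  0.00000000e+00,  0.00000000e+00,
         1.00000000e+00]]), 'shot': 2}
lamp_box [(0.81, [547.9, -102.9, 2.4])] []
guard_tab [(0.55, [544.1, -109.4, 122.5])] [(0.94, [540.1, -48.2, 92.2])]
```

View pics/both.png

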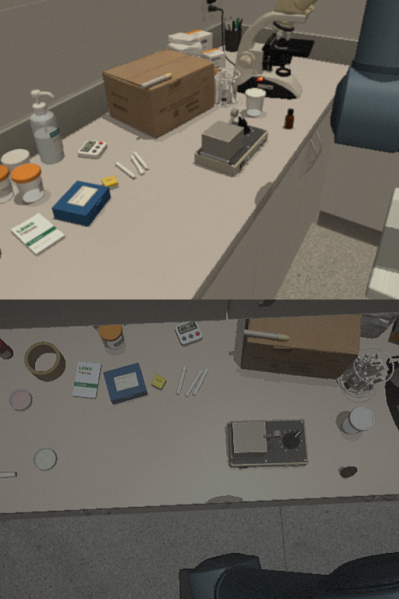

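The picture shows the box with its hood closed, in the top view at about (343, 183) px in full-size coordinates, and a big carton behind it. I'll zoom in to get the yaw.

```bash
python3 - <<'E'
import cv2,numpy as np
a=cv2.imread('pics/scene0.png')[130:230,235:355];b=cv2.imread('pics/top0.png')[140:230,280:410]
a=cv2.resize(a,(720,600),interpolation=cv2.INTER_CUBIC)
b=cv2.resize(b,(780,540),interpolation=cv2.INTER_CUBIC)
cv2.imwrite('pics/bcrop.png',b)
E
```

```text
(no output)
```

View pics/bcrop.png

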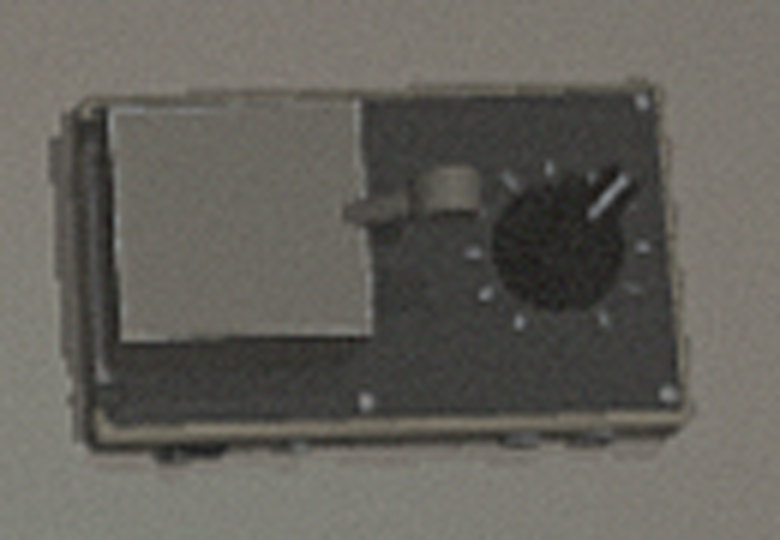

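The crop shows the box-top corners at about (88,100), (658,88), (688,410) and (97,415), the hood top at (110,108), (360,100), (373,335) and (120,342), and the tab at about (447,188). The plain knob points up and to the right. I'll fit the pose to these.

```bash
cat > h.py <<'E'
import numpy as np
from scipy.optimize import least_squares
def proj(p,P):
    E=p['extrinsics'];c=(np.atleast_2d(P)-E[:3,3])@E[:3,:3]
    f=192/np.tan(np.radians(p['fovy']/2))
    return np.c_[p['cx']+f*c[:,0]/-c[:,2],p['cy']+f*c[:,1]/c[:,2]]
def w(q,L):
    c,s=np.cos(q[2]),np.sin(q[2]);L=np.atleast_2d(L)
    return np.c_[q[0]+c*L[:,0]-s*L[:,1],q[1]+s*L[:,0]+c*L[:,1],L[:,2]]
def ray(p,uv,z):
    E=p['extrinsics'];f=192/np.tan(np.radians(p['fovy']/2))
    d=E[:3,:3]@np.array([(uv[0]-p['cx'])/f,-(uv[1]-p['cy'])/f,-1]);o=E[:3,3]
    return o+d*(z-o[2])/d[2]
E
python3 - <<'E'
from h import *
from station import robot
p=robot.snapshot('top')
L=np.array([[60,100,36],[60,-100,36],[-60,-100,36],[-60,100,36],[38,96,94],[38,16,94],[-38,16,94],[-38,96,94],[0,-4,118]],float)
uv=np.array([[88,100],[658,88],[688,410],[97,415],[110,108],[360,100],[373,335],[120,342],[447,188]])/6+[280,140]
r=least_squares(lambda q:(proj(p,w(q,L))-uv).ravel(),[550,-103,0],loss='soft_l1',x_scale=[10,10,.1])
print(r.x,np.degrees(r.x[2]));print((proj(p,w(r.x,L))-uv).round(1))
print(w(r.x,[[0,-4,116],[0,199,112],[0,54,74],[0,96,36]]).round(1))
E
```

```text
[ 5.48078416e+02 -1.02236699e+02 -1.57163968e-02] -0.9004832036555243
[[-2.  -1.5]
 [ 1.6 -2.6]
 [ 2.2  2.2]
 [-0.5  4.6]
 [-0.6 -0.3]
 [-0.2 -0.3]
 [ 0.5 -0.3]
 [-0.1 -0.1]
 [-0.1  1. ]]
[[ 548.  -106.2  116. ]
 [ 551.2   96.7  112. ]
 [ 548.9  -48.2   74. ]
 [ 549.6   -6.2   36. ]]
```

>>> apply_moves --delta_pos '[[0.038,-0.029,0],[0.077,-0.058,0],[0.116,-0.087,0],[0.155,-0.116,0],[0.194,-0.145,0]]' --delta_rot '[[0,0,0],[0,0,0],[0,0,0],[0,0,0],[0,0,0]]' --gripper '[0,0,0,0,0]' --squeeze 30

```text
t: 1.15
tcp_pos: [356.9, -405.6, 211.4]
ee_rot: [[0.939, 0.344, 0.0], [0.344, -0.939, -0.0], [0.0, 0.001, -1.0]]
force: [0.5, -0.9, 0.5]
gripper_width: 1.004
finger_force: 0.0
```

>>> apply_moves --delta_pos '[[0.038,-0.029,0],[0.077,-0.058,0],[0.116,-0.087,0],[0.155,-0.116,0],[0.194,-0.145,0]]' --delta_rot '[[0,0,0],[0,0,0],[0,0,0],[0,0,0],[0,0,0]]' --gripper '[0,0,0,0,0]'

```text
t: 1.65
tcp_pos: [489.2, -202.5, 211.6]
ee_rot: [[0.939, 0.344, 0.001], [0.344, -0.939, -0.001], [0.001, 0.001, -1.0]]
force: [1.1, -1.1, -0.8]
gripper_width: 0.999
finger_force: 0.0
```

>>> apply_moves --delta_pos '[[0.038,-0.029,0],[0.077,-0.058,0],[0.091,-0.071,0],[0.091,-0.071,0],[0.091,-0.071,0]]' --delta_rot '[[0,0,-0.1],[0,0,-0.22],[0,0,-0.36],[0,0,-0.5],[0,0,-0.64]]' --gripper '[0,0,0,0,0]'

```text
t: 2.15
tcp_pos: [549.6, -105.3, 211.2]
ee_rot: [[0.541, 0.841, 0.0], [0.841, -0.541, -0.0], [-0.0, 0.0, -1.0]]
force: [0.1, 0.4, 0.2]
gripper_width: 0.999
finger_force: 0.0
```

>>> apply_moves --delta_pos '[[0,0,0],[0,0,0],[0,0,0],[0,0,0],[0,0,0]]' --delta_rot '[[0,0,-0.14],[0,0,-0.28],[0,0,-0.42],[0,0,-0.569],[0,0,-0.569]]' --gripper '[0,0,0,0,0]'

```text
t: 2.65
tcp_pos: [549.3, -106.3, 211.3]
ee_rot: [[0.01, 1.0, 0.0], [1.0, -0.01, -0.0], [-0.0, 0.0, -1.0]]
force: [-0.3, 0.0, -0.4]
gripper_width: 1.002
finger_force: 0.0
```

```bash
python3 - <<'E'
from station import robot
import cv2
from h import *
s=robot.observe();print(s['t'],s['tcp_pos'],s['ee_rot'],s['joint_pos'],s['force'])
p=robot.snapshot('scene')
for th in("lamp_box","guard_tab"):print(th,[(d['conf'],d['centre']) for d in robot.mark_of(p,th)[:2]])
q=(548.1,-102.2,-.0157)
L=[[x,y,36] for x in(-60,60) for y in(-100,100)]+[[0,-4,127],[0,-4,116]]
im=p['pixels'].copy()
for u in proj(p,w(q,L)): cv2.circle(im,tuple(int(round(v*8)) for v in u),8,(0,0,255),-1,shift=3)
cv2.imwrite('pics/s1.png',cv2.resize(im[110:250,220:390],None,fx=4,fy=4,interpolation=cv2.INTER_CUBIC))
E
```

```text
2.65 [ 549.27098292 -106.25405574  211.29543843] [[ 1.02578764e-02  9.99947373e-01  1.63723315e-04]
 [ 9.99947384e-01 -1.02578641e-02 -7.59747459e-05]
 [-7.42912961e-05  1.64494040e-04 -9.99999984e-01]] [-2.25592781e+01  1.94112134e+00  1.02661484e+02 -4.35245280e-04
  7.53870617e+01 -2.19714254e+01] [-0.25173035  0.00052163 -0.37653028]
lamp_box [(0.82, [551.0, -101.5, -2.1])]
guard_tab [(0.63, [550.0, -106.9, 118.6])]
```

View pics/s1.png

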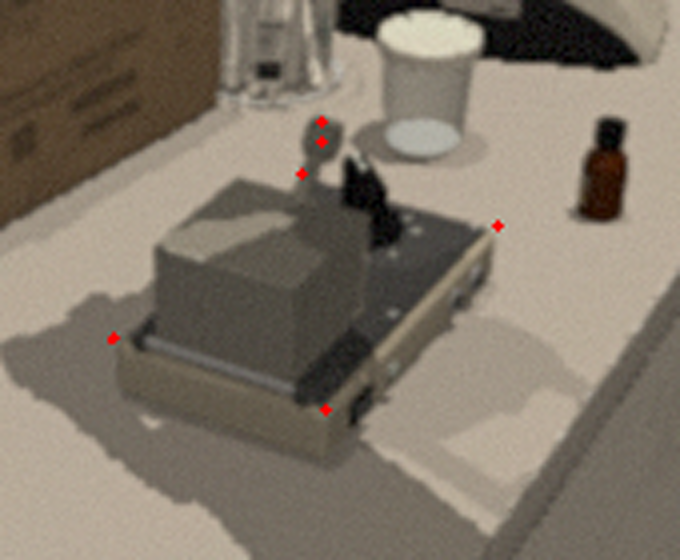

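The overlay dots fall on the box corners and on the tab disc (about (322,140) in the crop), so the pose holds. Next I descend and pinch the tab.

>>> apply_moves --delta_pos '[[0,0,0.03],[0,0,0.06],[0,0,0.085],[0,0,0.1],[0,0,0.106]]' --delta_rot '[[0,0,0],[0,0,0],[0,0,0],[0,0,0],[0,0,0]]' --gripper '[0,0,0,0,0]'

```text
t: 3.3
tcp_pos: [548.4, -105.9, 103.6]
ee_rot: [[0.011, 1.0, -0.002], [1.0, -0.011, 0.001], [0.001, -0.002, -1.0]]
force: [0.9, 1.3, -1.1]
gripper_width: 1.0
finger_force: 0.0
```

>>> apply_moves --delta_pos '[[0,0,0],[0,0,0],[0,0,0],[0,0,0],[0,0,0]]' --delta_rot '[[0,0,0],[0,0,0],[0,0,0],[0,0,0],[0,0,0]]' --gripper '[100,180,220,255,255]'

```text
t: 3.8
tcp_pos: [548.8, -106.4, 105.7]
ee_rot: [[0.01, 1.0, -0.001], [1.0, -0.01, -0.0], [-0.0, -0.001, -1.0]]
force: [-13.4, -1.5, 6.9]
gripper_width: 0.147
finger_force: 14.0
```

>>> apply_moves --delta_pos '[[0,0,0],[0,0,0],[0,0,0]]' --delta_rot '[[0,0,0],[0,0,0],[0,0,0]]' --gripper '[255,255,255]'

```text
t: 4.1
tcp_pos: [548.5, -106.5, 105.8]
ee_rot: [[0.01, 1.0, -0.002], [1.0, -0.01, -0.0], [-0.0, -0.002, -1.0]]
force: [-5.1, -0.5, 4.2]
gripper_width: 0.114
finger_force: 29.3
```

```bash
python3 - <<'E'
import numpy as np
# row deltas (tool x = +y world, tool z = down), 128 mm radius, grouped by 5, smooth
p0=np.arctan2(80,100);R=np.hypot(80,100)
P=lambda t:np.array([-R*np.cos(p0+t),-R*np.sin(p0+t)])
th=[0,.6,1.2,1.78]
for a,b in zip(th,th[1:]):
    print([list(((P(a+(b-a)*k/5)-P(a))/1000).round(4)) for k in range(1,6)])
E
```

```text
[[np.float64(0.0103), np.float64(-0.0114)], [np.float64(0.0219), np.float64(-0.0215)], [np.float64(0.0346), np.float64(-0.0301)], [np.float64(0.0482), np.float64(-0.0371)], [np.float64(0.0626), np.float64(-0.0425)]]
[[np.float64(0.0149), np.float64(-0.0036)], [np.float64(0.0302), np.float64(-0.0054)], [np.float64(0.0455), np.float64(-0.0053)], [np.float64(0.0608), np.float64(-0.0034)], [np.float64(0.0757), np.float64(0.0003)]]
[[np.float64(0.0139), np.float64(0.0053)], [np.float64(0.0271), np.float64(0.0121)], [np.float64(0.0394), np.float64(0.0204)], [np.float64(0.0506), np.float64(0.0301)], [np.float64(0.0607), np.float64(0.041)]]
```

>>> apply_moves --delta_pos '[[0.01,0,-0.0114],[0.022,0,-0.0215],[0.0346,0,-0.03],[0.048,0,-0.037],[0.0626,0,-0.0425]]' --delta_rot '[[0,0,0],[0,0,0],[0,0,0],[0,0,0],[0,0,0]]' --gripper '[255,255,255,255,255]'

```text
t: 4.6
tcp_pos: [550.1, -42.2, 148.7]
ee_rot: [[0.009, 1.0, 0.001], [1.0, -0.009, -0.0], [-0.0, 0.001, -1.0]]
force: [-0.2, -1.2, -0.8]
gripper_width: -0.003
finger_force: 0.0
```

```bash
python3 - <<'E'
from station import robot
import cv2
s=robot.observe();print(s['tcp_pos'],s['force'],s['wrist_torque'],s['gripper_width'])
p=robot.snapshot('scene')
print([(d['conf'],d['centre']) for d in robot.mark_of(p,'guard_tab')[:2]])
cv2.imwrite('pics/s2.png',cv2.resize(p['pixels'][60:250,200:390],None,fx=3,fy=3,interpolation=cv2.INTER_CUBIC))
E
```

```text
[550.14284283 -42.2317543  148.71055718] [-0.16515952 -1.1926531  -0.76456919] [ 0.00351761 -0.02381239 -0.03304271] -0.0030917557907927753
[(0.92, [547.7, -105.6, 118.8])]
```

View pics/s2.png

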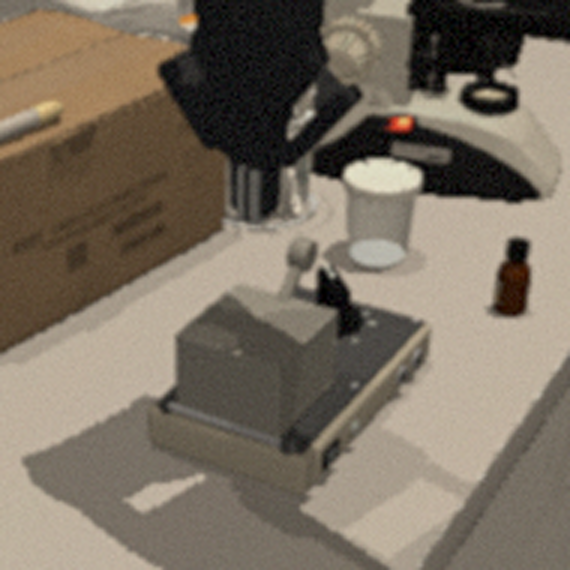

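The tab slipped out: the fingers are shut with tips at about (255,215), and the guard is closed. I'll check the gripper's position against the camera.

```bash
python3 - <<'E'
from station import robot
import cv2
from h import *
for n in('scene','top'):
    p=robot.snapshot(n)
    im=p['pixels'].copy()
    u=proj(p,[[550,-42,148.7],[550,-42,140.7],[550,-42,200]]);print(n,u)
    print([(d['conf'],d['centre']) for d in robot.mark_of(p,'guard_tab')[:2]])
    for a in u: cv2.circle(im,tuple(int(round(v*8)) for v in a),8,(0,0,255),-1,shift=3)
    c=u[0].astype(int);o=im[max(c[1]-60,0):c[1]+90,c[0]-80:c[0]+80]
    cv2.imwrite('pics/t_%s.png'%n,cv2.resize(o,(480,450),interpolation=cv2.INTER_CUBIC)[:,:400])
cv2.imwrite('pics/t.png',np.hstack([cv2.imread('pics/t_scene.png'),cv2.imread('pics/t_top.png')]))
E
```

```text
scene [[284.104007   142.73593341]
 [284.0392985  146.54480032]
 [284.53438521 117.40304395]]
[(0.75, [547.5, -106.6, 119.4])]
top [[321.75812204 168.62632199]
 [321.14170914 169.7627113 ]
 [325.98628623 160.83148102]]
[]
```

View pics/t.png

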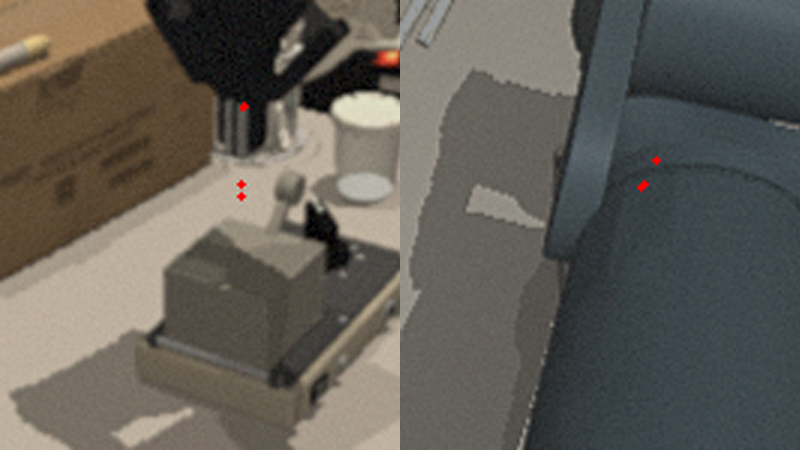

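Against the projection, the real fingertips show about 11 px (roughly 23 mm) higher in the image than the stated pose. That fits a slip off the tab's upper rim. I'll go back over the tab open, descend to a nominal z about 20 mm lower (free of the hood and knob either way), and look while straddling it.

>>> apply_moves --delta_pos '[[-0.01,0,-0.02],[-0.03,0,-0.04],[-0.05,0,-0.04],[-0.0626,0,-0.04],[-0.0626,0,-0.04]]' --delta_rot '[[0,0,0],[0,0,0],[0,0,0],[0,0,0],[0,0,0]]' --gripper '[0,0,0,0,0]'

```text
t: 5.4
tcp_pos: [548.8, -107.7, 186.9]
ee_rot: [[0.013, 1.0, -0.001], [1.0, -0.013, 0.0], [0.0, -0.001, -1.0]]
force: [-0.0, 0.5, -0.2]
gripper_width: 0.841
finger_force: 0.0
```

>>> apply_moves --delta_pos '[[0,0,0.03],[0,0,0.055],[0,0,0.075],[0,0,0.083],[0,0,0.083]]' --delta_rot '[[0,0,0],[0,0,0],[0,0,0],[0,0,0],[0,0,0]]' --gripper '[0,0,0,0,0]'

```text
t: 5.9
tcp_pos: [548.1, -105.4, 102.9]
ee_rot: [[0.01, 1.0, -0.003], [1.0, -0.01, 0.002], [0.002, -0.003, -1.0]]
force: [-0.6, 0.4, 1.0]
gripper_width: 1.002
finger_force: 0.0
```

```bash
python3 - <<'E'
from station import robot
import cv2
from h import *
s=robot.observe();t=s['tcp_pos'];print(t,s['force'],s['gripper_width'])
p=robot.snapshot('scene')
im=p['pixels'].copy()
for a in proj(p,[t,t-[0,0,8]]): cv2.circle(im,tuple(int(round(v*8)) for v in a),6,(0,0,255),-1,shift=3)
cv2.imwrite('pics/s3.png',cv2.resize(im[90:220,230:360],None,fx=4.5,fy=4.5,interpolation=cv2.INTER_CUBIC))
E
```

```text
[ 548.05384545 -105.36357486  102.93532676] [-0.60631984  0.39929815  0.9843875 ] 1.0017725300682463
```

View pics/s3.png

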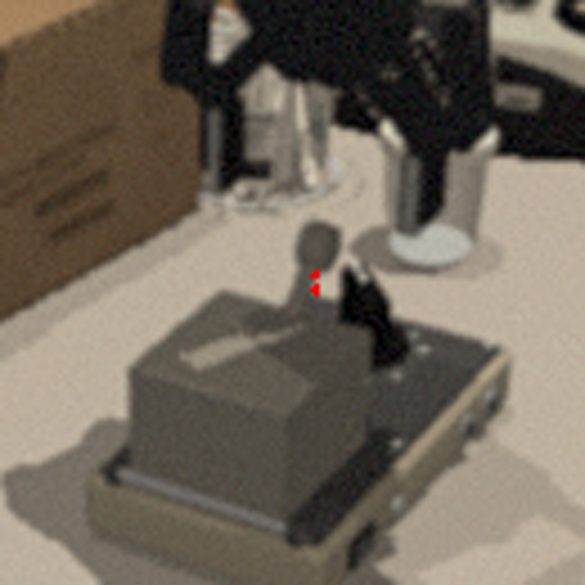

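Fingertips show at (210,200) and (415,230), midpoint (312,215). The disc is at (318,245), and the tips should have shown at about row 264. The lateral position is right, but the fingers really sit about 22 mm higher than reported. I'll lower 22 mm and regrip.

>>> apply_moves --delta_pos '[[0,0,0.008],[0,0,0.016],[0,0,0.022],[0,0,0.022]]' --delta_rot '[[0,0,0],[0,0,0],[0,0,0],[0,0,0]]' --gripper '[0,0,0,0]'

```text
t: 6.35
tcp_pos: [548.5, -105.9, 81.6]
ee_rot: [[0.01, 1.0, -0.002], [1.0, -0.01, 0.001], [0.001, -0.002, -1.0]]
force: [0.1, -0.3, -0.2]
gripper_width: 0.997
finger_force: 0.0
```

>>> apply_moves --delta_pos '[[0,0,0],[0,0,0],[0,0,0],[0,0,0],[0,0,0]]' --delta_rot '[[0,0,0],[0,0,0],[0,0,0],[0,0,0],[0,0,0]]' --gripper '[100,180,220,255,255]' --squeeze 35

```text
t: 6.85
tcp_pos: [548.5, -106.4, 82.8]
ee_rot: [[0.01, 1.0, -0.002], [1.0, -0.01, -0.0], [-0.0, -0.002, -1.0]]
force: [-11.5, -3.2, 13.4]
gripper_width: 0.153
finger_force: 40.7
```

>>> apply_moves --delta_pos '[[0,0,0],[0,0,0],[0,0,0]]' --delta_rot '[[0,0,0],[0,0,0],[0,0,0]]' --gripper '[255,255,255]'

```text
t: 7.15
tcp_pos: [548.3, -106.3, 83.0]
ee_rot: [[0.01, 1.0, -0.003], [1.0, -0.01, 0.0], [0.0, -0.003, -1.0]]
force: [-5.2, -0.3, 4.3]
gripper_width: 0.155
finger_force: 38.7
```

The width is now stable at 13 mm. Next comes the swing.

>>> apply_moves --delta_pos '[[0.005,0,-0.0059],[0.01,0,-0.0114],[0.016,0,-0.0166],[0.022,0,-0.0215],[0.0282,0,-0.026]]' --delta_rot '[[0,0,0],[0,0,0],[0,0,0],[0,0,0],[0,0,0]]' --gripper '[255,255,255,255,255]'

```text
t: 7.65
tcp_pos: [548.8, -77.1, 108.5]
ee_rot: [[0.01, 1.0, -0.002], [1.0, -0.01, 0.001], [0.001, -0.002, -1.0]]
force: [-3.7, -1.4, -5.1]
gripper_width: 0.155
finger_force: 36.7
```

>>> apply_moves --delta_pos '[[0.0064,0,-0.0041],[0.0132,0,-0.0077],[0.02,0,-0.0111],[0.027,0,-0.014],[0.0344,0,-0.0165]]' --delta_rot '[[0,0,0],[0,0,0],[0,0,0],[0,0,0],[0,0,0]]' --gripper '[255,255,255,255,255]'

```text
t: 8.15
tcp_pos: [549.5, -42.9, 125.0]
ee_rot: [[0.01, 1.0, -0.001], [1.0, -0.01, 0.0], [0.0, -0.001, -1.0]]
force: [-4.0, -0.6, -7.4]
gripper_width: 0.157
finger_force: 35.3
```

>>> apply_moves --delta_pos '[[0.0149,0,-0.0036],[0.0302,0.0003,-0.0054],[0.0455,0.0005,-0.0053],[0.0608,0.0007,-0.0034],[0.0757,0.001,0.0003]]' --delta_rot '[[0,0,0],[0,0,0],[0,0,0],[0,0,0],[0,0,0]]' --gripper '[255,255,255,255,255]'

```text
t: 8.65
tcp_pos: [551.0, 33.1, 125.9]
ee_rot: [[0.009, 1.0, -0.002], [1.0, -0.009, -0.001], [-0.001, -0.002, -1.0]]
force: [-9.4, -2.0, 0.5]
gripper_width: 0.155
finger_force: 35.1
```

>>> apply_moves --delta_pos '[[0.0139,0,0.0053],[0.0271,0,0.0121],[0.0394,0,0.0204],[0.0506,0,0.0301],[0.057,0,0.0365]]' --delta_rot '[[0,0,0],[0,0,0],[0,0,0],[0,0,0],[0,0,0]]' --gripper '[255,255,255,255,255]'

```text
t: 9.15
tcp_pos: [552.2, 91.6, 89.9]
ee_rot: [[0.009, 1.0, -0.0], [1.0, -0.009, 0.002], [0.002, -0.0, -1.0]]
force: [-8.9, 1.8, 4.2]
gripper_width: 0.16
finger_force: 39.0
```

>>> apply_moves --delta_pos '[[0,0,0],[0,0,0],[0,0,0],[0,0,0],[0,0,-0.01]]' --delta_rot '[[0,0,0],[0,0,0],[0,0,0],[0,0,0],[0,0,0]]' --gripper '[150,100,50,0,0]'

```text
t: 9.65
tcp_pos: [551.6, 88.8, 97.9]
ee_rot: [[0.011, 1.0, -0.002], [1.0, -0.011, 0.0], [0.0, -0.002, -1.0]]
force: [-0.5, 1.0, -0.8]
gripper_width: 0.981
finger_force: 0.0
```

>>> apply_moves --delta_pos '[[0,0,-0.02],[0,0,-0.06],[0,0,-0.1],[0,-0.03,-0.12],[0,-0.06,-0.12]]' --delta_rot '[[0,0,0],[0,0,0],[0,0,0],[0,0,0],[0,0,0]]' --gripper '[0,0,0,0,0]'

```text
t: 10.15
tcp_pos: [494.5, 89.3, 223.8]
ee_rot: [[0.011, 1.0, 0.009], [1.0, -0.011, -0.0], [-0.0, 0.009, -1.0]]
force: [-0.5, -0.4, -0.4]
gripper_width: 0.998
finger_force: 0.0
```

```bash
python3 - <<'E'
from station import robot
import cv2
from h import *
s=robot.observe();t=s['tcp_pos'];print(s['t'],t,s['joint_pos'])
q=(548.1,-102.2,-.0157)
o=[]
for n in('scene','top'):
    p=robot.snapshot(n)
    for th in('guard_tab','trim_grip','lamp_box'):print(n,th,[(d['conf'],d['centre']) for d in robot.mark_of(p,th)[:2]])
    im=p['pixels']; u=proj(p,w(q,[[0,54,74]]))[0].astype(int);print(u)
    o.append(cv2.resize(im[u[1]-50:u[1]+50,u[0]-50:u[0]+50],(400,400),interpolation=cv2.INTER_CUBIC))
cv2.imwrite('pics/k.png',np.hstack(o))
E
```

```text
10.15 [494.45564787  89.29351917 223.82871565] [-2.71902859e+00 -7.17434040e+00  1.10114974e+02  1.05402992e-02
  7.65241330e+01 -2.11725799e+00]
scene guard_tab [(0.61, [551.2, 94.7, 116.1])]
scene trim_grip [(0.78, [549.2, -45.0, 75.3])]
scene lamp_box [(0.6, [552.2, -100.5, -0.1])]
[285 175]
top guard_tab []
top trim_grip [(0.73, [549.6, -50.2, 76.6])]
top lamp_box [(0.68, [551.6, -103.1, 4.3])]
[319 178]
```

View pics/k.png

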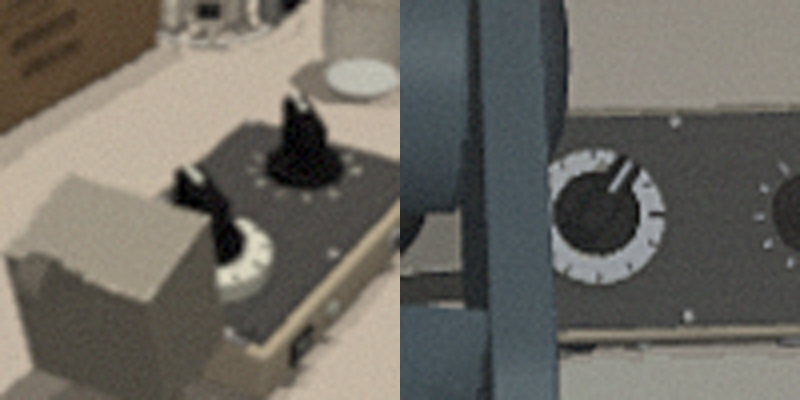

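The guard is open. In the top view the trim knob's white line runs (612,190)→(637,158), the skirt centre is about (597,212), and the long index line is near (655,213).

```bash
python3 - <<'E'
from station import robot
import cv2
from h import *
p=robot.snapshot('top')
f=lambda u,v,z:ray(p,((u-400)/4+269,v/4+128),z)
a,b=f(612,190,83),f(637,158,83);d=b-a
print(a,b,'line angle cw from box x',-np.degrees(np.arctan2(d[1],d[0])+.0157))
ax=np.array([549,-48.2,83]);e=b-ax;print('tip from axis',-np.degrees(np.arctan2(e[1],e[0])+.0157),np.linalg.norm(e))
print('skirt',f(597,212,53),'index',f(640,213,48),f(665,213,48))
# refine by bright pixels
im=cv2.cvtColor(p['pixels'],cv2.COLOR_BGR2GRAY)
R=cv2.resize(im[128:228,269:369],(400,400),interpolation=cv2.INTER_CUBIC)
m=((R>95)*255).astype('uint8');n,l,st,c=cv2.connectedComponentsWithStats(m)
for i in range(1,n):
    if 200<c[i][0]<245 and 150<c[i][1]<200 and st[i][4]<1500: print(st[i],c[i])
E
```

```text
[553.26279186 -51.80693876  83.        ] [568.40121431 -64.97539715  83.        ] line angle cw from box x 40.11948299659009
tip from axis 39.949020764924526 25.64802265569604
skirt [549.74811963 -48.31495639  53.        ] index [549.36886734 -70.21522644  48.        ] [548.77540216 -82.53829917  48.        ]
[209 160  23  32 244] [220.4057377  176.00409836]
```

>>> apply_moves --delta_pos '[[-0.028,0.012,0],[-0.056,0.024,0],[-0.084,0.036,0],[-0.112,0.048,0],[-0.137,0.057,0]]' --delta_rot '[[0,0,-0.145],[0,0,-0.29],[0,0,-0.435],[0,0,-0.58],[0,0,-0.725]]' --gripper '[130,130,130,130,130]'

```text
t: 11.1
tcp_pos: [548.7, -49.5, 218.0]
ee_rot: [[-0.66, 0.752, -0.0], [0.752, 0.66, 0.0], [0.0, -0.0, -1.0]]
force: [0.4, -0.1, -0.1]
gripper_width: 0.492
finger_force: 0.0
```

>>> apply_moves --delta_pos '[[0,0,0.03],[0,0,0.06],[0,0,0.06]]' --delta_rot '[[0,0,-0.145],[0,0,-0.145],[0,0,-0.145]]' --gripper '[130,130,130]'

```text
t: 11.4
tcp_pos: [544.9, -47.4, 153.5]
ee_rot: [[-0.757, 0.653, -0.009], [0.653, 0.757, 0.003], [0.009, -0.004, -1.0]]
force: [-0.6, -0.4, 0.0]
gripper_width: 0.488
finger_force: 0.0
```

```bash
python3 - <<'E'
from station import robot
import cv2
from h import *
s=robot.observe();t=s['tcp_pos'];R=s['ee_rot'];print(s['t'],t,R[:,1],s['gripper_width'],'heading rel box',np.degrees(np.arctan2(R[1,1],R[0,1])+.0157))
print('tool delta to axis',R.T@(np.array([549.2,-48.2,t[2]])-t))
p=robot.snapshot('scene')
im=p['pixels'].copy()
print(robot.mark_of(p,'trim_grip')[:1])
for a in proj(p,[t-[0,0,8],t+[0,0,18],[549.2,-48.2,83]]): cv2.circle(im,tuple(int(round(v*8)) for v in a),6,(0,0,255),-1,shift=3)
cv2.imwrite('pics/s4.png',cv2.resize(im[80:220,220:360],None,fx=4,fy=4,interpolation=cv2.INTER_CUBIC))
E
```

```text
11.4 [544.94824293 -47.42282676 153.45121198] [ 0.65305054  0.75730409 -0.00393734] 0.4879173565418882 heading rel box 50.12716452456324
tool delta to axis [-3.72720892  2.18805576 -0.04197682]
[{'centre': [551.7, -46.5, 75.4], 'conf': 0.54}]
```

View pics/s4.png

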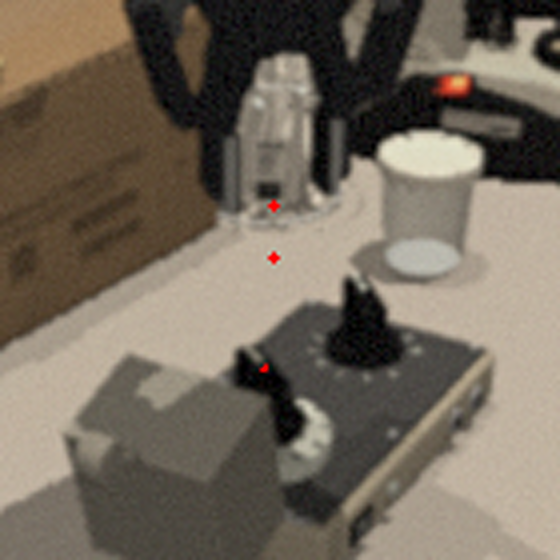

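The tips show at about (225,205) and (335,195), again consistent with the +22 mm height offset, and they are centred over the knob line. I'll descend part way, settle and measure.

>>> apply_moves --delta_pos '[[0,0,0.025],[0,0,0.05],[0,0,0.07],[0,0,0.07],[0,0,0.07]]' --delta_rot '[[0,0,0],[0,0,0],[0,0,0],[0,0,0],[0,0,0]]' --gripper '[130,130,130,130,130]' --squeeze 20

```text
t: 12.0
tcp_pos: [549.2, -48.2, 90.2]
ee_rot: [[-0.758, 0.652, 0.002], [0.652, 0.758, -0.001], [-0.002, 0.001, -1.0]]
force: [-0.2, -0.3, -0.7]
gripper_width: 0.493
finger_force: 0.0
```

```bash
python3 - <<'E'
from station import robot
from h import *
s=robot.observe();t=s['tcp_pos'];R=s['ee_rot'];print(s['t'],t,s['force'],'heading rel box',np.degrees(np.arctan2(R[1,1],R[0,1])+.0157))
print('tool delta to axis',R.T@(np.array([549.2,-48.2,t[2]])-t))
E
```

```text
12.0 [549.1508496  -48.15717123  90.2409378 ] [-0.24106876 -0.32097346 -0.69281799] heading rel box 50.18826164591988
tool delta to axis [-0.06519108 -0.00040623  0.00015198]
```

Spot on. Next I descend 41 mm and close.

>>> apply_moves --delta_pos '[[0,0,0.012],[0,0,0.024],[0,0,0.033],[0,0,0.041],[0,0,0.041]]' --delta_rot '[[0,0,0],[0,0,0],[0,0,0],[0,0,0],[0,0,0]]' --gripper '[130,130,130,130,130]'

```text
t: 12.5
tcp_pos: [546.7, -47.6, 45.7]
ee_rot: [[-0.758, 0.652, -0.003], [0.652, 0.758, 0.001], [0.003, -0.001, -1.0]]
force: [-0.2, 0.3, -0.5]
gripper_width: 0.493
finger_force: 0.0
```

>>> apply_moves --delta_pos '[[0,0,0],[0,0,0],[0,0,0],[0,0,0],[0,0,0]]' --delta_rot '[[0,0,0],[0,0,0],[0,0,0],[0,0,0],[0,0,0]]' --gripper '[170,200,230,255,255]'

```text
t: 13.0
tcp_pos: [548.6, -48.0, 48.0]
ee_rot: [[-0.758, 0.652, 0.002], [0.652, 0.758, -0.0], [-0.001, 0.001, -1.0]]
force: [2.4, 1.9, 0.9]
gripper_width: 0.155
finger_force: 23.9
```

>>> apply_moves --delta_pos '[[0,0,0],[0,0,0],[0,0,0],[0,0,0],[0,0,0]]' --delta_rot '[[0,0,0.1],[0,0,0.2],[0,0,0.3],[0,0,0.4],[0,0,0.5]]' --gripper '[255,255,255,255,255]'

```text
t: 13.5
tcp_pos: [548.9, -47.7, 48.0]
ee_rot: [[-0.348, 0.937, 0.003], [0.937, 0.348, 0.0], [-0.001, 0.003, -1.0]]
force: [3.6, 2.8, 0.3]
gripper_width: 0.157
finger_force: 23.8
```

>>> apply_moves --delta_pos '[[0,0,0],[0,0,0],[0,0,0],[0,0,0],[0,0,0]]' --delta_rot '[[0,0,0.1],[0,0,0.2],[0,0,0.3],[0,0,0.376],[0,0,0.376]]' --gripper '[255,255,255,255,255]'

```text
t: 14.0
tcp_pos: [549.3, -47.6, 48.0]
ee_rot: [[0.018, 1.0, 0.004], [1.0, -0.018, 0.0], [0.0, 0.004, -1.0]]
force: [5.3, 3.0, -1.6]
gripper_width: 0.161
finger_force: 23.7
```

>>> apply_moves --delta_pos '[[0,0,0],[0,0,0],[0,0,0]]' --delta_rot '[[0,0,0],[0,0,0],[0,0,0]]' --gripper '[255,255,255]'

```text
t: 14.3
tcp_pos: [549.3, -47.6, 48.0]
ee_rot: [[0.016, 1.0, 0.004], [1.0, -0.016, 0.0], [0.0, 0.004, -1.0]]
force: [5.2, 2.5, -1.2]
gripper_width: 0.157
finger_force: 23.7
```

>>> apply_moves --delta_pos '[[0,0,0],[0,0,0],[0,0,0],[0,0,0],[0,0,-0.01]]' --delta_rot '[[0,0,0],[0,0,0],[0,0,0],[0,0,0],[0,0,0]]' --gripper '[200,160,130,130,130]'

```text
t: 14.8
tcp_pos: [546.4, -47.6, 56.3]
ee_rot: [[0.016, 1.0, -0.003], [1.0, -0.016, 0.001], [0.001, -0.003, -1.0]]
force: [-0.5, 0.0, -0.6]
gripper_width: 0.486
finger_force: 0.0
```

>>> apply_moves --delta_pos '[[0,0,-0.03],[0,0,-0.07],[0,0,-0.11],[0,0,-0.15],[0.02,-0.02,-0.17]]' --delta_rot '[[0,0,0],[0,0,0],[0,0,0],[0,0,0],[0,0,0]]' --gripper '[130,130,130,130,130]'

```text
t: 15.3
tcp_pos: [530.8, -29.4, 233.0]
ee_rot: [[0.018, 1.0, 0.008], [1.0, -0.018, -0.003], [-0.002, 0.008, -1.0]]
force: [0.1, 0.5, 0.3]
gripper_width: 0.489
finger_force: 0.0
```

>>> apply_moves --delta_pos '[[0.04,-0.01,0],[0.08,-0.02,0],[0.12,-0.03,0],[0.16,-0.04,0],[0.18,-0.04,0]]' --delta_rot '[[0,0,0],[0,0,0],[0,0,0],[0,0,0],[0,0,0]]' --gripper '[130,130,130,130,130]'

```text
t: 15.8
tcp_pos: [489.8, 155.6, 228.3]
ee_rot: [[0.013, 1.0, 0.001], [1.0, -0.013, 0.001], [0.001, 0.001, -1.0]]
force: [0.8, 0.0, -0.1]
gripper_width: 0.488
finger_force: 0.0
```

```bash
python3 - <<'E'
from station import robot
import cv2
from h import *
s=robot.observe();print(s['t'],s['tcp_pos'])
p=robot.snapshot('top')
np.savez('top.npz',**{k:p[k] for k in('fovy','cx','cy','extrinsics')})
q=(548.1,-102.2,-.0157)
u=proj(p,w(q,[[0,54,83],[0,24,83]]));print(u)
im=p['pixels']
cv2.imwrite('pics/f.png',cv2.resize(im[128:228,269:399],(780,600),interpolation=cv2.INTER_CUBIC))
E
```

```text
15.8 [489.78494888 155.55242535 228.29095858]
[[320.29070107 177.78687359]
 [336.01720064 177.29069756]]
```

View pics/f.png

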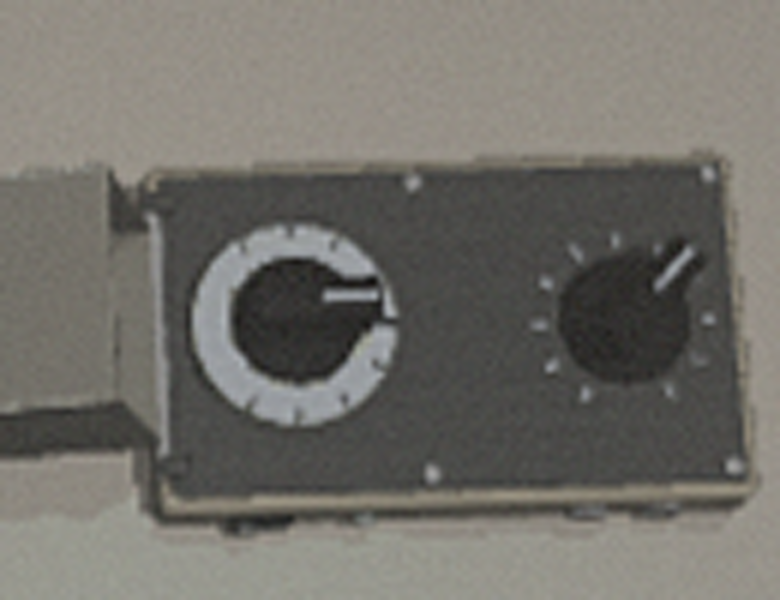

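The trim pointer line runs (323,297)→(379,295), parallel to the box's y axis within 0.5° and in line with the projected axis row (about 298). The index line at (388,320) appears lower only because of parallax. The guard is open and the plain knob's pointer has not moved.

```bash
python3 -c "
from station import robot
print(robot.close_job())"
```

```text
the job is handed in; nothing more can be done
None
```

The guard is open and leaning back by itself, the trim knob's pointer is at the long index line to within about 0.5° in the last camera view, the plain knob was not touched, and the job was handed in at about 16 s; my first grip on the guard tab slipped and the guard fell shut, so I opened it on a second try.

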